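Feed a swivel under the spring hold-down of an inspection nest

ROBOT

A 6-joint arm with a two-finger parallel gripper is mounted at the origin on the work surface. World frame = base frame: x ahead of the robot, y to its left, z up, the work surface at z = 0. Lengths are in m, angles in rad, forces in N, time in s.
With the tool pointing down it reaches from about 0.375 to 0.9 m from the base axis. Payload 3.1 kg.
Tool frame: the origin (TCP) lies between the finger pads; the fingertips stand 11 mm ahead of it and the grasp point (between the pads) lies 8 mm behind it; z points along the fingers, y is the direction in which the jaws open and shut (so a half turn about z gives the same grasp; the last joint's range is limited). The gripper opens to 85 mm and grips with 20 to 120 N. Pads are 22 mm wide; open, the fingers measure 114 mm over their backs; the gripper's body (76 mm by 85 mm) begins 54 mm behind the grasp point. The pads swing forward as they close: fully open they stand 13 mm farther back than shut.
Start: joints at [-0.178, 0.527, 1.433, -0, 1.181, -0.178], TCP at [0.625, 0, 0.242] pointing down, gripper open.
Joint ranges: [-3.08, 3.08], [-0.75, 2.2], [0.22, 2.44], [-1.43, 4.57], [0, 2.65], [-2.85, 2.85]. Speed limits (rad/s): [2.79, 2.79, 3.14, 3.14, 3.14, 3.14].

INTERFACE

Orientations are given as a unit quaternion [x, y, z, w].
In Python, from station import manip gives the robot as it stands.
- The arm moves only by the tool move_arm, never from a script. Its argument "deltas" is a list of rows, each a list of 5 numbers: the shift along the tool's x, y, z in units of 40 cm (1.0 is 40 cm), then the turn about the tool's z in units of 0.5 rad (1.0 is 0.5 rad), then the opening in per cent of the stroke, from 0 (shut) to 100 (fully open). In form: [[x, y, z, twist, grip], ...]. A call has exactly 8 rows; each row is the pose to reach, as a shift and turn from the pose commanded when the call began, along the tool's axes at that moment; what a row does not reach only later rows make up. A row lasts 1/12 s, in which the tool goes at most 41.7 mm and 7.16 degrees, less where a joint would pass 70% of its speed; a pose out of reach is approached as far as the arm can. A call with a number of a shift or a turn outside -1 to 1 is refused whole. A call with a gripper value outside its range is refused whole. The fingers move at their own pace and stop on an object; "force" is the grip in N (left out, the last holds). Time passes only in rows, so rows that repeat a pose let the fingers close, or fill a call up. It gives the time, the measured TCP pose, the force and the opening at its end, in the units of the state.
- manip.sense(): the state, without advancing time (a new reading comes with each control period).
- manip.snapshot(name): name is "scene" or "side" or "wrist"; returns (picture, depth): 384x512x3 uint8, red, green, blue; 384x512 float32, m along the optical axis (not along the pixel's ray), 0 where there is no reading.
- manip.get_calibration(name): a dict with "vfov" (degrees; the focal length in pixels is half the picture's height over the tangent of half this angle, whatever the lens; pixels are square), "cx", "cy" (the principal point, pixels), "pose" (4x4, takes a point from camera to world coordinates). Camera axes: x right, y down, z forward; pixel columns grow to the right and rows downward; lengths in m; the calibration is good to about 2 mm. A picture is of the moment at which its call begins: read the wrist's pose just before it. get_calibration takes no time and is no camera call; for the wrist camera it gives the pose at the moment of the call.
- manip.sign_off(): hands the job in, once; it reports no verdict.
The state is a dict: "t": time; "q": joint angles; "qd": joint speeds; "tau": joint torques, N m; "tcp_pos": TCP position; "tool_rot": TCP orientation; "force": force on the tool from outside, world axes, zero at the start; "ft_torque": the same for the moment, N m; "finger_gap": opening from 0.0 (shut) to 1.0 (fully open).
Only numpy, scipy, OpenCV 4.12 (cv2) and the standard library are available. Lean on these libraries where they do the work, as an engineer would, in place of code of your own. Each camera call takes 0.05 s, during which the arm holds its last target.

TASK

Press down the long bar beside the inspection nest with one fingertip so that its spring hold-down flap stands open and stays open, and with the other fingertip push the zinc swivel along the lane, under the flap, until it is fully home against the end stop. Then draw the finger back out of the lane and let the bar up so that the flap springs down onto the swivel. Only press and push, never pinch or lift the swivel, and leave the other gear where it lies.

Things in the scene. Friction and masses are not known exactly. Their poses are not given: they have to be found in the camera images.
- nest: Inspection nest, a fixed metal fixture 245 x 74 mm on a dark base. Origin: on the work surface, under the hinge axis, at the flap's front edge. x runs along the lane in the pushing direction, y across from the hinge to the lane, z up. The hinge axle (8 mm thick) runs along x at y = 0, 28 mm above the work surface, from x = -153 to +83 mm, on posts 12 mm wide, 34 mm high.
- lane (a point): Point on the lane's floor and centre line at the flap's front edge (nest x = 0, y = 36 mm, 3 mm above the work surface). The lane runs from nest x = -150 mm (open end, nearest the robot) to the stop's face at x = +75 mm. It is 34 mm wide (y = 19 to 53 mm) between two 5 mm thick rails, tops 10 mm above the work surface.
- stop (a point): Centre of the end stop's face (nest x = 75, y = 36 mm), 14 mm above the work surface; the stop is 20 mm high. The swivel's nose must come up against it.
- flap (a joint): Hinge of the flap and its bar, one rocker; rad. 0 = shut empty: the flap slopes across the lane, too low for the swivel to pass. Grows as it opens, limit 1.5; from 1.3 on the flap stands clear of a fingertip on the lane's centre line. A spring shuts it when the bar is let go: 3 to 8 N on the bar hold it open. Shut down onto a swivel under it, it reads about 0.18.
- flap_edge (a point): Middle of the flap's free long edge. The flap is a plate 75 x 50 x 3 mm over nest x = 0 to 75 mm, y = 2 to 52 mm, hinged along the lane's side. Shut empty, it slopes down 0.21 rad from the hinge, its free edge 17 mm above the work surface; fully open it reaches up to 79 mm.
- bar (a point): A point on the centre line of the press bar: 8 mm steel, parallel to the lane, nest x = -153 to +45 mm (this point: x = -55), joined to the axle by an arm at each end, 26 mm from the hinge axis on the side away from the lane. Flap shut: y = -21 mm, 43 mm up. Pressed down it swings out to y = -26 and in to y = -16 mm, 8 mm up, at the limit; only the work surface lies below. A fingertip can slide along it.
- swivel: Grey zinc die-cast swivel, 60 x 28 x 22 mm, about 0.14 kg, lying on the lane floor in front of the flap. Origin: centre of its underside; x along its length: at +x a round eye lying flat (nose, 28 mm across, 20 mm high) towards the stop, at x = -30 mm the flat upright end of its square clevis, the face to push. Home, its origin is at nest x = +45 mm.
- carabiner: Bystander: gold locking carabiner lying flat, 112 x 76 x 15 mm. Origin: about its middle, underside.
- dish: Bystander: white porcelain dish, 84 mm across, 24 mm high. Origin: centre of underside.
- link: Bystander: small steel oval quick link lying flat, 60 x 38 x 11 mm. Origin: centre, underside.
- ascender: Bystander: black rope ascender with toothed cam, lying flat, 186 x 72 x 21 mm. Origin: about its middle, underside.
- eight: Bystander: aluminium figure-eight descender lying flat, 119 x 72 x 12 mm. Origin: centre of the large ring, underside.
- piton: Bystander: dark steel piton lying flat, 125 x 40 x 12 mm. Origin: about its middle, underside.
Mind the look-alikes: they are no part of the job. Of the things that look like the swivel, take the one that is farthest to the robot's left at the start.

How it is judged:
By the outcome, as a careful person would: the job done as asked, in the order asked, and still so for the second after the job is handed in, with the robot touching nothing.
It also fails if it takes over 50 s, if anything falls off the work surface, if the arm or the gripper's body presses on something with over 40 N, if the wrist force passes 120 N, or if a joint passes its speed limit or range.

## Working session

There is one attempt and no reset: what is moved stays moved. The work goes in short steps, Python scripts to look and compute and a tool call to move; the robot and the scene stay as the last step left them, time stands still between calls to the robot, and variables do not carry over. Pictures are saved under pics/ and viewed, and the job is handed in when it is done.

Besides the shell and the picture viewer there is one more tool, called after "Request:" as a command line: name --pt "numbers of a row" for each row, then --argument value for the rest. move_arm: Moves the arm, as the interface text tells. Its arguments: {"type":"object","properties":{"deltas":{"type":"array","items":{"type":"array","items":{"type":"number"}}},"force":{"type":"number"}},"required":["deltas"]}

```bash
ls; mkdir -p pics
python3 - <<'E'
from station import manip
import cv2,numpy as np
s=manip.sense();print(s)
for n in("scene","side","wrist"):
    c=manip.get_calibration(n);print(n,c)
    p,d=manip.snapshot(n);cv2.imwrite(f"pics/{n}0.png",p[:,:,::-1]);np.save(f"pics/{n}0.npy",d)
    cv2.imwrite(f"pics/{n}0b.png",cv2.resize(p[:,:,::-1],(800,600),interpolation=cv2.INTER_CUBIC))
E
```

```text
pics
{'t': 0.0, 'q': array([-1.78482568e-01,  5.28493718e-01,  1.43396419e+00, -4.29997287e-06,
        1.18142650e+00, -1.78489912e-01]), 'qd': array([-8.52383609e-04, -3.53154001e-05, -8.51918691e-07, -7.69596887e-04,
        1.15657377e-03, -2.50684745e-03]), 'tau': array([ 2.50220628e-04, -4.42344439e+01, -1.78024775e+01, -2.06930472e-04,
        8.36740597e-03,  2.24214921e-05]), 'tcp_pos': array([6.24265901e-01, 1.71636942e-04, 2.41297016e-01]), 'tool_rot': array([ 7.07103142e-01,  7.07109492e-01, -6.55163252e-04, -9.40101729e-04]), 'force': array([-0.41625024, -0.74583511, -0.63508153]), 'ft_torque': array([0.00484774, 0.00539483, 0.01498011]), 'finger_gap': 1.0009207426229128}
scene {'vfov': 51.55321524818386, 'cx': 259.4525513120005, 'cy': 189.76939854368229, 'pose': array([[ 4.23222701e-01,  5.84333760e-01, -6.92413606e-01,
         1.37271606e+00],
       [ 9.06025682e-01, -2.72876381e-01,  3.23505709e-01,
        -3.83287481e-01],
       [ 9.19886518e-05, -7.64259470e-01, -6.44908872e-01,
         8.35236511e-01],
       [ 0.00000000e+00,  0.00000000e+00,  0.00000000e+00,
         1.00000000e+00]])}
side {'vfov': 44.308386410079144, 'cx': 253.32659148904006, 'cy': 193.70611135464696, 'pose': array([[ 0.96794419, -0.16699642,  0.18760662,  0.29180308],
       [-0.25054345, -0.6945112 ,  0.67444954, -0.93288775],
       [ 0.01766424, -0.69983312, -0.71408794,  1.05590647],
       [ 0.        ,  0.        ,  0.        ,  1.        ]])}
wrist {'vfov': 59.57753749171234, 'cx': 253.75471480972197, 'cy': 191.25418712226679, 'pose': array([[ 9.99997901e-01,  5.17966006e-04, -1.98234474e-03,
         6.25234057e-01],
       [-5.44959548e-05, -9.60451707e-01, -2.78446611e-01,
         7.20090821e-02],
       [-2.04817227e-03,  2.78446135e-01, -9.60449663e-01,
         3.72556000e-01],
       [ 0.00000000e+00,  0.00000000e+00,  0.00000000e+00,
         1.00000000e+00]])}
```

View pics/scene0b.png

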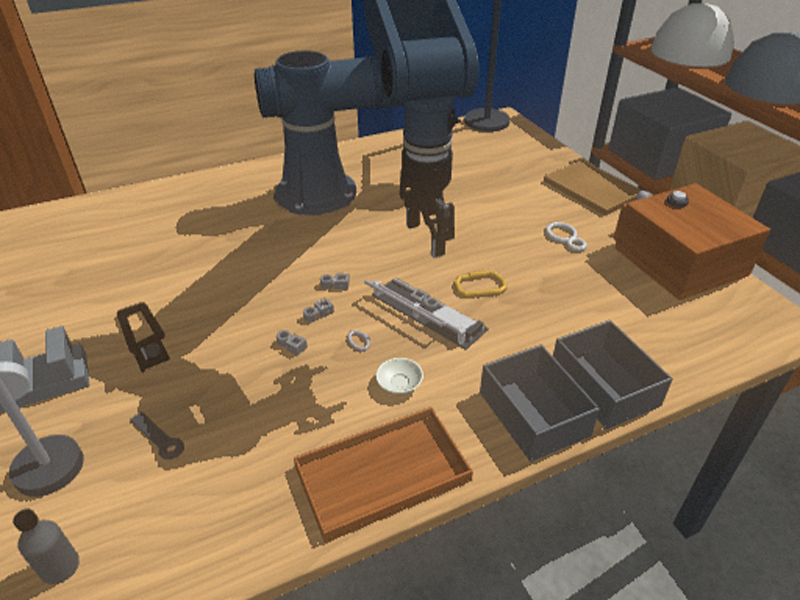

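View pics/side0b.png

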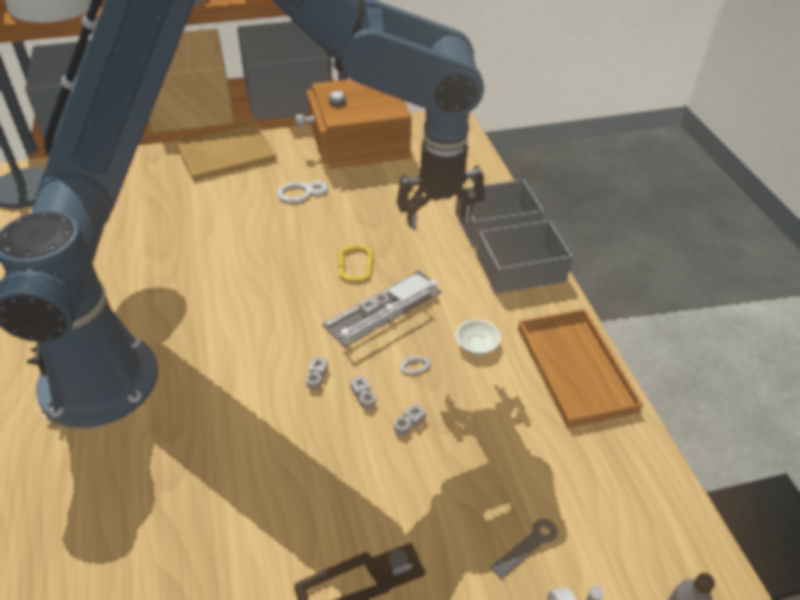

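View pics/wrist0b.png

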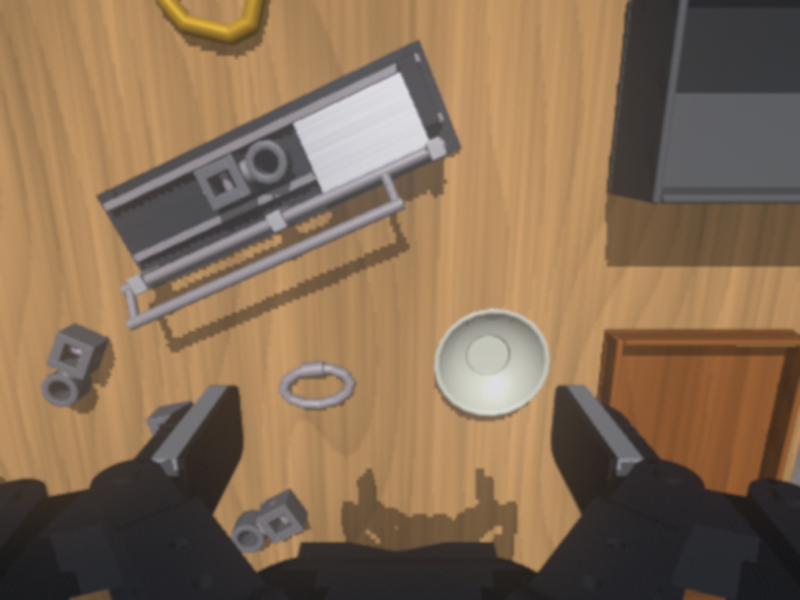

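Run:
```python
import cv2
p=cv2.imread("pics/wrist0.png")
cv2.imwrite("pics/c1.png",cv2.resize(p[20:215,55:185],None,fx=3,fy=3,interpolation=cv2.INTER_CUBIC)[:, :])
a=p[20:220,55:305]
cv2.imwrite("pics/c2.png",cv2.resize(a,None,fx=3.2,fy=3,interpolation=cv2.INTER_CUBIC))
```

```text
(no output)
```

View pics/c2.png

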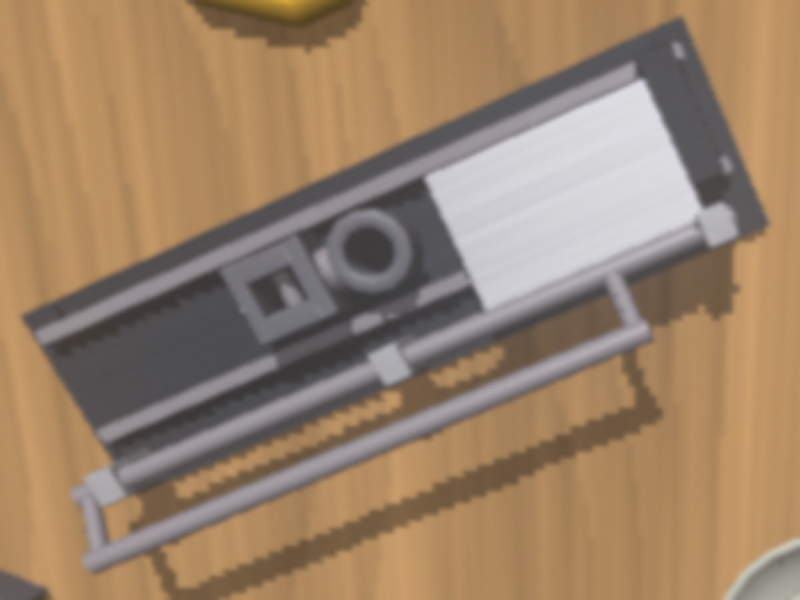

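```bash
cat > h.py <<'E'
import numpy as np
def cam(c):
    f=192/np.tan(np.radians(c["vfov"]/2)); return f,c["cx"],c["cy"],np.array(c["pose"])
def proj(c,P):
    f,cx,cy,T=cam(c); q=(np.atleast_2d(P)-T[:3,3])@T[:3,:3]
    return np.c_[cx+f*q[:,0]/q[:,2],cy+f*q[:,1]/q[:,2]]
def onz(c,uv,z):
    f,cx,cy,T=cam(c); d=T[:3,:3]@np.array([(uv[0]-cx)/f,(uv[1]-cy)/f,1]); return T[:3,3]+d*(z-T[2,3])/d[2]
def N2W(n,P):
    P=np.atleast_2d(P)/1000.; c,s=np.cos(n[2]),np.sin(n[2])
    return np.c_[n[0]+c*P[:,0]-s*P[:,1],n[1]+s*P[:,0]+c*P[:,1],P[:,2]]
def W2N(n,p):
    c,s=np.cos(n[2]),np.sin(n[2]); dx,dy=p[0]-n[0],p[1]-n[1]; return 1000*np.array([c*dx+s*dy,-s*dx+c*dy,p[2]])
E
python3 - <<'E'
from h import *
from station import manip
from scipy.optimize import least_squares
c=manip.get_calibration("wrist")
M=[(92,562,-153,-21,43),(645,330,45,-21,43),(428,180,0,52,18.5),(486,310,0,2,29.5),(645,80,75,52,18.5),(700,208,75,4,29)]
uv=np.array([(55+a/3.2,20+b/3) for a,b,*_ in M])-.3; P=np.array([m[2:] for m in M])
r=least_squares(lambda n:(proj(c,N2W(n,P))-uv).ravel(),[.55,.15,.4])
print(r.x,r.fun.reshape(-1,2).round(2)); n=r.x; np.save("nest.npy",n)
for nm,uvc,z in [("swiv clev l",(222,270),22),("clev bot l",(265,343),22),("clev r top",(290,240),22),("clev r bot",(333,312),22),("eye r",(411,245),20),("eye top",(365,207),20),("baseNL",(24,317),1.5),("FL",(683,17),1.5),("FR",(768,222),1.5),("railL",(40,335),10),("railR",(105,437),10),("railend",(635,68),10)]:
    p=onz(c,(54.7+uvc[0]/3.2,19.7+uvc[1]/3),z/1000); print(nm,W2N(n,p).round(1))
for q in [(72,365),(170,420),(270,520)]: print(onz(c,(q[0]*.64,q[1]*.64),.02))
print(N2W(n,[[0,36,3],[-150,36,3],[-100,-24,30]]))
E
```

```text
[0.57859538 0.04022496 0.41777449] [[-0.49  0.28]
 [ 1.14 -0.63]
 [-1.77 -2.08]
 [ 0.64  1.91]
 [-1.09 -1.65]
 [ 1.52  2.51]]
swiv clev l [-71.8  49.9  22. ]
clev bot l [-71.5  22.8  22. ]
clev r top [-47.3  49.7  22. ]
clev r bot [-46.2  23.2  22. ]
eye r [-13.5  32.9  20. ]
eye top [-21.1  49.7  20. ]
baseNL [-149.4   65.1    1.5]
FL [95.2 65.2  1.5]
FR [94.9 -7.   1.5]
railL [-143.3   56.3   10. ]
railR [-143.1   15.7   10. ]
railend [74.5 55.8 10. ]
[ 0.38837503 -0.08053788  0.02      ]
[ 0.4544098  -0.12517154  0.02      ]
[ 0.52361272 -0.21425179  0.02      ]
[[ 0.56398919  0.07312875  0.003     ]
 [ 0.42689007  0.01226964  0.003     ]
 [ 0.49693342 -0.02228364  0.03      ]]
```

In the wrist picture (800x600), four parts look like the swivel: (240,170) in the lane, (72,365), (170,420) and (270,520). The one farthest to the robot's left (+y) is the one in the lane. The crop confirms that its clevis is toward the robot and its eye toward the flap.

Request:
move_arm --pt "0 -0.04 0.01 0.15 45" --pt "0.003 -0.09 0.02 0.3 45" --pt "0.006 -0.14 0.03 0.45 45" --pt "0.009 -0.19 0.05 0.6 45" --pt "0.012 -0.24 0.07 0.75 45" --pt "0.014 -0.29 0.08 0.9 45" --pt "0.016 -0.32 0.09 1 45" --pt "0.018 -0.343 0.1 1 45"

```text
t: 0.82
tcp_pos: [0.4858, 0.0076, 0.2019]
tool_rot: [0.861, 0.509, -0.001, -0.001]
force: [1.0, -0.2, 0.4]
finger_gap: 0.454
```

Request:
move_arm --pt "0 0 0 0.15 45" --pt "0 0 0 0.3 45" --pt "0 0 0 0.45 45" --pt "0 0 0 0.6 45" --pt "0 0 0 0.75 45" --pt "0 0 0 0.9 45" --pt "0 0 0 1 45" --pt "0 0 0 1 45"

```text
t: 1.48
tcp_pos: [0.4876, 0.0073, 0.2022]
tool_rot: [0.96, 0.281, -0.0, -0.0]
force: [0.1, 0.1, 0.2]
finger_gap: 0.449
```

Request:
move_arm --pt "0 0 0 0.1 45" --pt "0 0 0 0.2 45" --pt "0 0 0 0.306 45" --pt "0 0 0 0.306 45" --pt "0 0 0 0.306 45" --pt "0 0 0 0.306 45" --pt "0 0 0 0.306 45" --pt "0 0 0 0.306 45"

```text
t: 2.15
tcp_pos: [0.4878, 0.0072, 0.2023]
tool_rot: [0.978, 0.208, -0.0, -0.0]
force: [0.1, 1.1, -0.4]
finger_gap: 0.449
```

Run:
```python
from station import manip
from h import *
import cv2
from scipy.spatial.transform import Rotation as R
s=manip.sense();n=np.load("nest.npy")
m=R.from_quat(s["tool_rot"]).as_matrix()
print(s["t"],s["tcp_pos"],W2N(n,s["tcp_pos"]),s["finger_gap"],s["force"]);print(m, np.arctan2(m[1,0],m[0,0])-n[2])
c=manip.get_calibration("wrist")
p,d=manip.snapshot("wrist");cv2.imwrite("pics/w1.png",p[:,:,::-1]);np.save("pics/w1.npy",d)
cv2.imwrite("pics/w1b.png",cv2.resize(p[:,:,::-1],(800,600),interpolation=cv2.INTER_CUBIC))
```

```text
2.15 [0.48778578 0.00722829 0.20230977] [-96.38709231   6.68518088 202.309766  ] 0.44883977768064465 [ 0.14560202  1.06616427 -0.4127707 ]
[[ 9.13691062e-01  4.06409452e-01 -5.00647866e-06]
 [ 4.06409452e-01 -9.13691062e-01 -2.94317522e-07]
 [-4.69398823e-06 -1.76576496e-06 -1.00000000e+00]] 0.0007463993519464251
```

View pics/w1b.png

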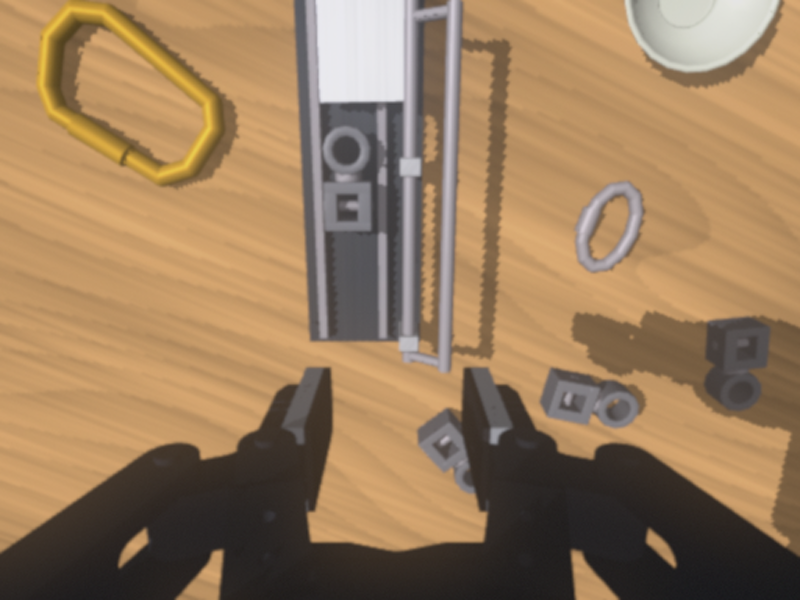

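Run:
```python
from station import manip
from h import *
import cv2
from scipy.spatial.transform import Rotation as R
s=manip.sense();m=R.from_quat(s["tool_rot"]).as_matrix()
c=manip.get_calibration("wrist");f,cx,cy,T=cam(c);d=np.load("pics/w1.npy")
v,u=np.mgrid[:384,:512];P=np.stack([(u-cx)/f*d,(v-cy)/f*d,d],-1).reshape(-1,3)@T[:3,:3].T+T[:3,3]
t=((P-s["tcp_pos"])@m*1000).reshape(384,512,3)  # tool frame mm
np.set_printoptions(suppress=True,linewidth=200)
for r in (236,238,242,250,258,266,274,280,290):
    print(r,[(k,*t[r,k].round(0).astype(int)) for k in range(176,216,4) if 0<d[r,k]<.22])
for r in (238,250,266,280):
    print(r,[(k,*t[r,k].round(0).astype(int)) for k in range(292,340,4) if 0<d[r,k]<.22])
sel=(d>0)&(t[...,2]>-5)&(t[...,2]<40)
q=t[sel];print(len(q),q.min(0),q.max(0))
for a in range(-5,25,3):
    k=q[(q[:,2]>=a)&(q[:,2]<a+3)]
    if len(k):
        L=k[k[:,1]<0];Rr=k[k[:,1]>0]
        print(a,[x[:,:2].min(0).round(1).tolist()+x[:,:2].max(0).round(1).tolist() for x in (L,Rr) if len(x)])
p=cv2.imread("pics/w1.png")
cv2.imwrite("pics/w1c.png",cv2.resize(p[0:240,170:320],None,fx=2.5,fy=2.5,interpolation=cv2.INTER_CUBIC))
cv2.imwrite("pics/w1d.png",cv2.resize(p[220:340,150:350],None,fx=4,fy=4,interpolation=cv2.INTER_CUBIC))
```

```text
236 [(196, np.int64(12), np.int64(-26), np.int64(5)), (200, np.int64(12), np.int64(-24), np.int64(4)), (204, np.int64(12), np.int64(-23), np.int64(5)), (208, np.int64(12), np.int64(-21), np.int64(5))]
238 [(196, np.int64(12), np.int64(-26), np.int64(3)), (200, np.int64(12), np.int64(-24), np.int64(2)), (204, np.int64(11), np.int64(-22), np.int64(4)), (208, np.int64(12), np.int64(-20), np.int64(2))]
242 [(196, np.int64(12), np.int64(-25), np.int64(-1)), (200, np.int64(12), np.int64(-23), np.int64(-1)), (204, np.int64(12), np.int64(-22), np.int64(-1)), (208, np.int64(12), np.int64(-20), np.int64(-1))]
250 [(180, np.int64(8), np.int64(-32), np.int64(0)), (184, np.int64(8), np.int64(-30), np.int64(-1)), (188, np.int64(8), np.int64(-29), np.int64(-1)), (192, np.int64(12), np.int64(-25), np.int64(-9)), (196, np.int64(12), np.int64(-24), np.int64(-9)), (200, np.int64(12), np.int64(-22), np.int64(-9)), (204, np.int64(12), np.int64(-21), np.int64(-9)), (208, np.int64(9), np.int64(-20), np.int64(-2))]
258 [(176, np.int64(8), np.int64(-32), np.int64(-8)), (180, np.int64(8), np.int64(-30), np.in
[... 3814 characters left out ...]
1), np.int64(-27)), (320, np.int64(13), np.int64(21), np.int64(-34)), (324, np.int64(13), np.int64(22), np.int64(-33)), (328, np.int64(12), np.int64(24), np.int64(-32)), (332, np.int64(14), np.int64(24), np.int64(-35)), (336, np.int64(15), np.int64(26), np.int64(-36))]
970 [-10.42721734 -33.56149966  -4.97527544] [12.55699631 32.02604249 10.7860951 ]
-5 [[-10.4, -33.6, 12.5, -19.9], [-10.1, 18.2, 12.4, 31.9]]
-2 [[-10.4, -33.4, 12.6, -19.9], [-9.9, 18.1, 12.5, 32.0]]
1 [[-10.2, -32.6, 12.5, -19.9], [-10.1, 18.2, 12.5, 30.1]]
4 [[-8.8, -28.8, 12.3, -19.9], [-9.0, 18.2, 12.4, 27.6]]
7 [[-9.7, -25.7, 11.4, -19.8], [-9.9, 18.2, 11.3, 23.5]]
10 [[-2.3, -20.2, 1.0, -20.1], [-1.6, 18.5, 0.2, 18.5]]
```

View pics/w1c.png

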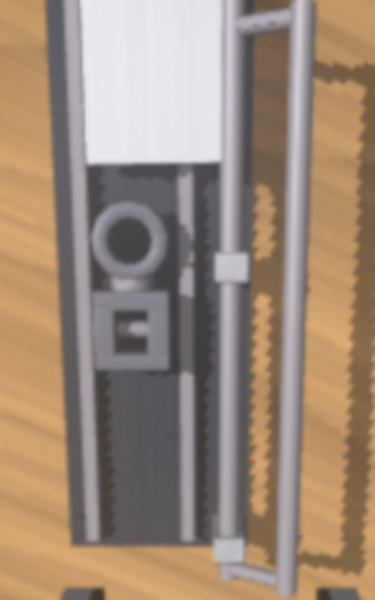

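View pics/w1d.png

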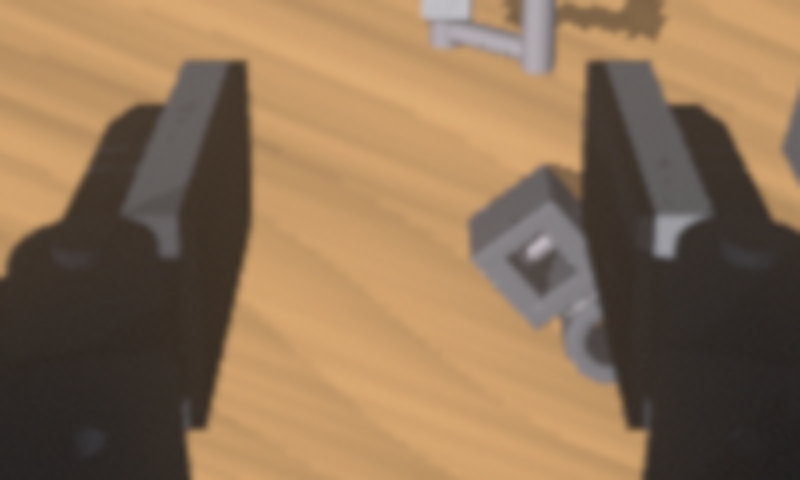

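Run:
```python
from station import manip
from h import *
n=np.load("nest.npy");c=manip.get_calibration("wrist")
for nm,uv,z in [("bar end",(287,594),43),("bar at mid",(294,300),43),("bar top",(303,0),43),("axle",(230,400),28),("railL",(93,540),10),("railR",(188,540),10),("railL up",(67,10),10),("flap fl",(86,163),18.5),("flap fr",(218,163),29),("clev bl",(92,370),22),("clev br",(169,370),22),("clev tr",(169,293),22),("nose top",(128,203),20),("base bl",(71,545),1.5),("base br",(222,545),1.5)]:
    print(nm,W2N(n,onz(c,(170+uv[0]/2.5-.3,uv[1]/2.5-.3),z/1000)).round(1))
```

```text
bar end [-153.9  -21.4   43. ]
bar at mid [-45.7 -21.   43. ]
bar top [ 45.3 -21.2  43. ]
axle [-83.    0.2  28. ]
railL [-144.7   55.5   10. ]
railR [-144.6   16.6   10. ]
railL up [50.2 57.  10. ]
flap fl [-0.1 51.3 18.5]
flap fr [-0.9  4.9 29. ]
clev bl [-72.8  51.5  22. ]
clev br [-72.8  22.8  22. ]
clev tr [-44.7  22.5  22. ]
nose top [-13.6  36.7  20. ]
base bl [-150.1   66.2    1.5]
base br [-150.     2.5    1.5]
```

Request:
move_arm --pt "0 0 0.05 0 58" --pt "0 0 0.1 0 58" --pt "0 0 0.15 0 58" --pt "0 0 0.2 0 58" --pt "0 0 0.23 0 58" --pt "0 0 0.25 0 58" --pt "0 0 0.25 0 58" --pt "0 0 0.25 0 58"

```text
t: 2.87
tcp_pos: [0.4879, 0.0072, 0.1023]
tool_rot: [0.978, 0.207, -0.0, -0.0]
force: [-0.1, -0.3, 0.2]
finger_gap: 0.582
```

```bash
cat > look.py <<'E'
from station import manip
from h import *
import cv2,sys
from scipy.spatial.transform import Rotation as R
nm=sys.argv[1]
s=manip.sense();n=np.load("nest.npy");m=R.from_quat(s["tool_rot"]).as_matrix()
print(s["t"],W2N(n,s["tcp_pos"]).round(1),s["finger_gap"],s["force"].round(1),s["ft_torque"].round(2))
c=manip.get_calibration("wrist");f,cx,cy,T=cam(c)
p,d=manip.snapshot("wrist");cv2.imwrite(f"pics/{nm}.png",cv2.resize(p[:,:,::-1],(800,600),interpolation=cv2.INTER_CUBIC))
v,u=np.mgrid[:384,:512];P=np.stack([(u-cx)/f*d,(v-cy)/f*d,d],-1).reshape(-1,3)@T[:3,:3].T+T[:3,3]
t=((P-s["tcp_pos"])@m*1000).reshape(384,512,3)
sel=(d>0)&(t[...,2]>-5)&(t[...,2]<25)&(abs(t[...,0])<14)&(abs(t[...,1])<45)
q=t[sel]
for a in range(-2,16,3):
    k=q[(q[:,2]>=a)&(q[:,2]<a+3)]
    print(a,[[len(x)]+x.min(0).round(1).tolist()+x.max(0).round(1).tolist() for x in (k[k[:,1]<0],k[k[:,1]>0]) if len(x)])
E
python3 look.py w2
```

```text
2.8667 [-96.3   6.6 102.3] 0.5820654773331431 [-0.1 -0.3  0.2] [ 0.03 -0.01 -0.01]
-2 [[128, -9.4, -38.4, -2.0, 12.5, -25.4, 1.0], [144, -10.0, 23.6, -2.0, 12.4, 36.7, 1.0]]
1 [[105, -10.5, -37.4, 1.0, 12.5, -25.4, 4.0], [108, -10.6, 23.6, 1.0, 12.4, 35.7, 4.0]]
4 [[55, -9.9, -30.8, 4.0, 11.8, -25.4, 6.9], [47, -9.9, 23.6, 4.1, 11.7, 26.5, 6.9]]
7 [[23, -9.1, -25.9, 7.0, 10.0, -25.5, 9.1], [25, -8.2, 23.8, 7.0, 9.7, 24.1, 9.2]]
10 []
13 []
```

View pics/w2.png

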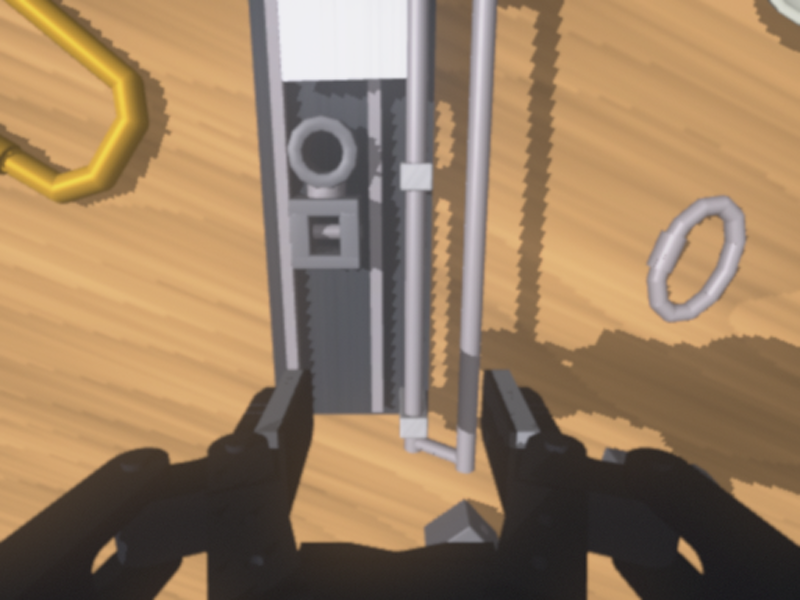

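Request:
move_arm --pt "0 0 0.055 0 58" --pt "0 0 0.1 0 58" --pt "0 0 0.115 0 58" --pt "0 0.005 0.125 0 58" --pt "0 0.0085 0.135 0 58" --pt "0 0.01 0.145 0 58" --pt "0 0.011 0.155 0 58" --pt "0 0.01 0.165 0 58"

```text
t: 3.58
tcp_pos: [0.4913, 0.0025, 0.0375]
tool_rot: [0.978, 0.207, 0.002, 0.001]
force: [-1.1, -2.5, 5.1]
finger_gap: 0.572
```

```bash
python3 look.py w3
```

```text
3.5833 [-95.2   0.9  37.5] 0.572149698593535 [-1.1 -2.5  5.1] [-0.69 -0.03 -0.02]
-2 [[139, -10.1, -38.7, -2.0, 12.3, -25.4, 1.0], [138, -10.0, 23.7, -2.0, 12.4, 36.5, 1.0]]
1 [[105, -10.0, -37.5, 1.0, 12.4, -25.4, 4.0], [103, -9.2, 23.6, 1.0, 12.5, 35.8, 4.0]]
4 [[291, -13.6, -30.9, 4.0, 13.9, -0.2, 7.0], [429, -14.0, 0.2, 4.0, 14.0, 30.6, 7.0]]
7 [[196, -13.9, -25.8, 7.0, 13.8, -0.2, 9.9], [391, -13.9, 0.7, 7.0, 13.9, 29.8, 10.0]]
10 [[6, -1.5, -3.4, 10.0, 13.5, -3.0, 11.5], [166, -13.7, 4.5, 10.0, 13.9, 30.1, 12.6]]
13 [[2, -1.0, 22.6, 13.0, 8.2, 22.7, 13.1]]
```

View pics/w3.png

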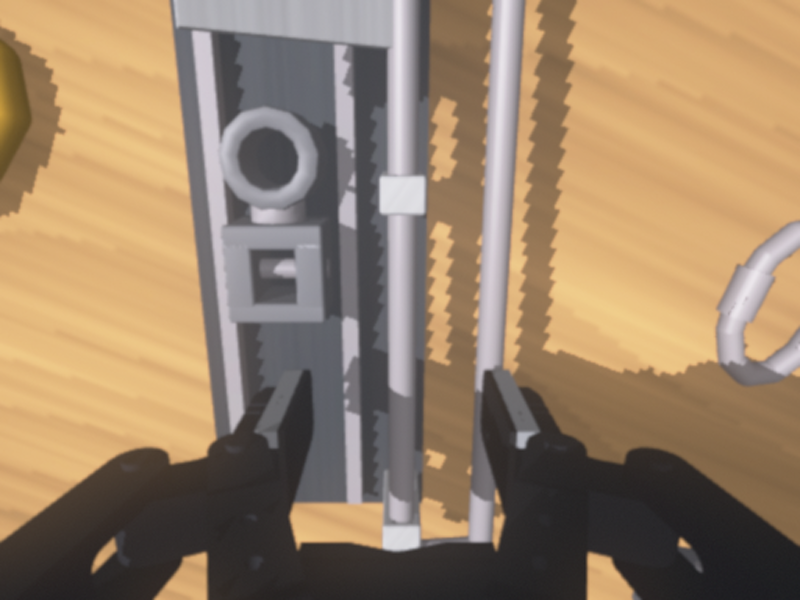

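Request:
move_arm --pt "0 -0.006 0 0 58" --pt "0 -0.008 0.004 0 58" --pt "0 -0.01 0.01 0 58" --pt "0 -0.0125 0.015 0 58" --pt "0 -0.015 0.02 0 58" --pt "0 -0.016 0.024 0 58" --pt "0 -0.017 0.027 0 58" --pt "0 -0.017 0.029 0 58"

```text
t: 4.3
tcp_pos: [0.4863, 0.0107, 0.0246]
tool_rot: [0.978, 0.207, -0.0, -0.001]
force: [1.0, 3.6, 8.1]
finger_gap: 0.579
```

```bash
python3 look.py w4
python3 - <<'E'
from station import manip
import cv2
for n in("scene","side"):
    p,d=manip.snapshot(n); p=p[:,:,::-1]
    a=p[160:235,220:320] if n=="scene" else p[160:240,195:295]
    cv2.imwrite(f"pics/{n}4.png",cv2.resize(a,None,fx=7,fy=7,interpolation=cv2.INTER_CUBIC))
E
```

```text
4.3 [-96.4  10.5  24.6] 0.5793803510214863 [1.  3.6 8.1] [ 0.44 -0.32  0.08]
-2 [[127, -10.4, -38.5, -2.0, 12.5, -25.4, 1.0], [134, -9.6, 23.7, -2.0, 12.5, 36.7, 1.0]]
1 [[105, -10.3, -37.5, 1.0, 12.2, -25.4, 4.0], [105, -10.1, 23.7, 1.0, 12.4, 35.7, 3.9]]
4 [[61, -9.7, -32.3, 4.0, 11.7, -25.4, 7.0], [71, -9.8, 23.7, 4.0, 13.8, 33.2, 7.0]]
7 [[23, -7.9, -25.9, 7.0, 10.4, -25.5, 9.0], [185, -8.0, 23.7, 7.0, 14.0, 35.4, 10.0]]
10 [[25, 4.5, 27.5, 10.0, 13.9, 35.5, 12.6]]
13 [[671, -14.0, -45.0, 13.4, 14.0, -3.9, 16.0]]
```

View pics/w4.png

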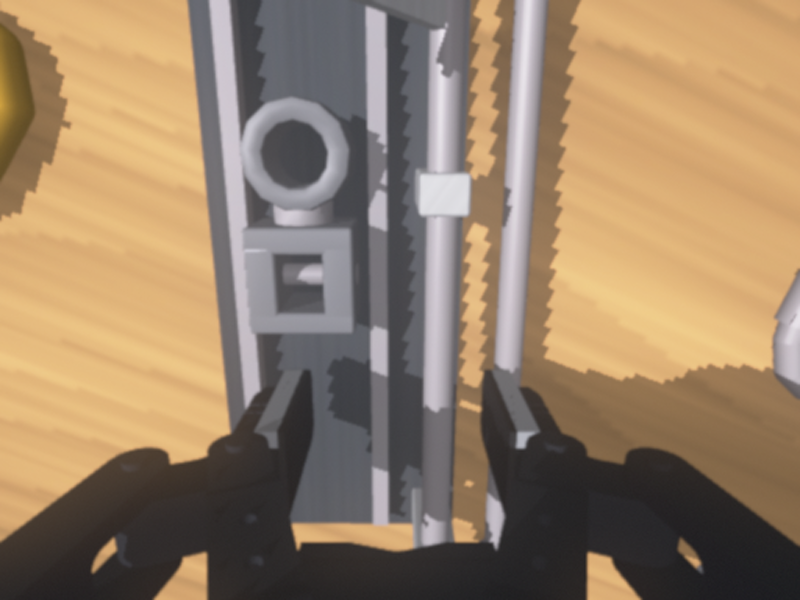

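View pics/scene4.png

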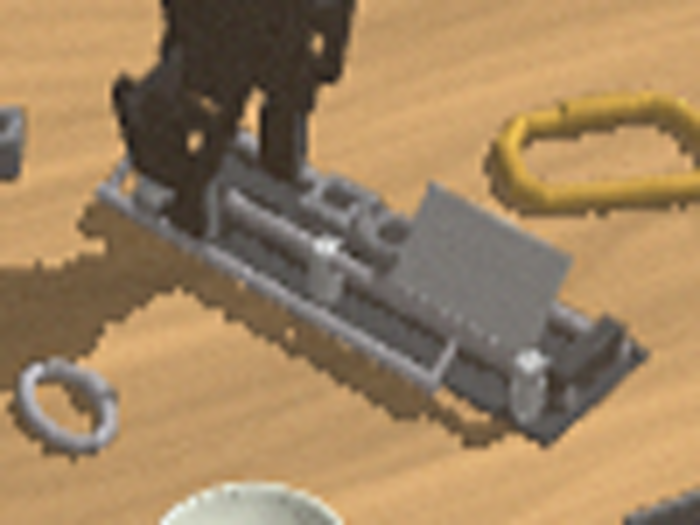

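View pics/side4.png

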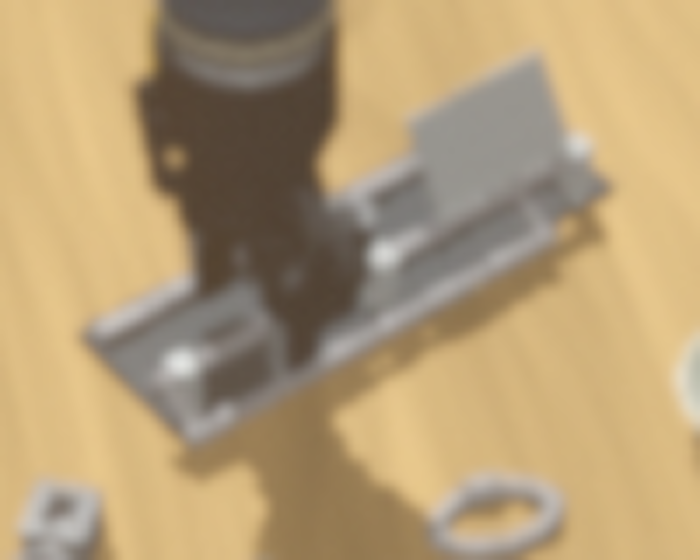

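```bash
cat > bar.py <<'E'
from station import manip
from h import *
import sys
n=np.load("nest.npy");c=manip.get_calibration("wrist");f,cx,cy,T=cam(c);s=manip.sense()
p,d=manip.snapshot("wrist")
v,u=np.mgrid[:384,:512];P=np.stack([(u-cx)/f*d,(v-cy)/f*d,d],-1).reshape(-1,3)@T[:3,:3].T+T[:3,3]
co,si=np.cos(n[2]),np.sin(n[2]);q=np.c_[co*(P[:,0]-n[0])+si*(P[:,1]-n[1]),-si*(P[:,0]-n[0])+co*(P[:,1]-n[1]),P[:,2]]*1000
q=q[d.ravel()>0]; x0=W2N(n,s["tcp_pos"])[0]
print("t",s["t"],"tcp",W2N(n,s["tcp_pos"]).round(1),"F",s["force"].round(1),"gap",round(s["finger_gap"],3))
k=q[(q[:,0]>x0+25)&(q[:,0]<38)&(q[:,1]<-11)&(q[:,1]>-34)&(q[:,2]>5)&(q[:,2]<55)]
top=np.percentile(k[:,2],97);b=k[k[:,2]>top-1.5];y=np.median(b[:,1]);
print("bar n",len(k),"top",top.round(1),"y",y.round(1),"theta",np.arctan2(top-4-28,y)%(2*np.pi)-np.radians(144.5), "from z", np.pi-np.arcsin((top-32)/25.8)-np.radians(144.5))
a=q[(abs(q[:,1])<5)&(q[:,0]>x0+25)&(q[:,0]<-5)];print("axle top",np.percentile(a[:,2],90).round(1),"(32; posts 34)")
w=q[(q[:,0]>x0+8)&(q[:,0]<70)&(q[:,1]>20)&(q[:,1]<52)&(q[:,2]>19)&(q[:,2]<25)]
if len(w): print("swivel x",np.percentile(w[:,0],[1,99]).round(1),"y",np.percentile(w[:,1],[2,98]).round(1))
g=q[(q[:,0]>1)&(q[:,0]<74)&(q[:,1]>3)&(q[:,1]<50)&(q[:,2]>40)&(q[:,2]<90)]
if len(g): print("flap n",len(g),"top",g[:,2].max().round(1),"y at",np.percentile(g[:,1],[5,95]).round(1),"slope",np.arctan2((g[:,2]-28),g[:,1]).mean().round(2))
E
python3 bar.py
```

```text
t 4.45 tcp [-96.4  10.6  24.6] F [1.1 3.9 5.7] gap 0.584
bar n 4080 top 17.8 y -21.0 theta 1.2153037235343485 from z 1.2040446030509107
axle top 33.4 (32; posts 34)
swivel x [-84.5 -14.2] y [22.9 49.5]
flap n 86 top 48.8 y at [ 6.6 11.4] slope 1.06
```

Request:
move_arm --pt "0 0.002 0.002 0 58" --pt "0 0.003 0.004 0 58" --pt "0 0.003 0.006 0 58" --pt "0 0.003 0.0075 0 58" --pt "0 0.003 0.0075 0 58" --pt "0 0.003 0.0075 0 58" --pt "0 0.003 0.0075 0 58" --pt "0 0.003 0.0075 0 58"

```text
t: 5.17
tcp_pos: [0.4859, 0.0114, 0.0222]
tool_rot: [0.978, 0.207, -0.001, -0.002]
force: [2.0, 12.6, 12.5]
finger_gap: 0.585
```

```bash
python3 bar.py
```

```text
t 5.1667 tcp [-96.4  11.3  22.2] F [ 2.  12.6 12.5] gap 0.585
bar n 4080 top 15.6 y -19.3 theta 1.3254450178909658 from z 1.310782999447249
axle top 33.3 (32; posts 34)
swivel x [-84.7 -14.1] y [22.9 49.5]
flap n 33 top 45.2 y at [4.7 7.2] slope 1.18
```

Request:
move_arm --pt "0 0 -0.004 0 58" --pt "0 0.002 -0.0075 0 58" --pt "0 0.004 -0.0075 0 58" --pt "0 0.006 -0.0075 0 58" --pt "0 0.006 -0.0075 0 58" --pt "0 0.006 -0.0075 0 58" --pt "0 0.006 -0.0075 0 58" --pt "0 0.006 -0.0075 0 58"

```text
t: 5.88
tcp_pos: [0.4865, 0.0097, 0.0251]
tool_rot: [0.978, 0.207, -0.001, -0.002]
force: [2.0, 14.2, 11.1]
finger_gap: 0.582
```

```bash
python3 bar.py; python3 look.py w5
```

```text
t 5.8833 tcp [-96.5   9.4  25.1] F [ 2.  14.2 11.1] gap 0.582
bar n 4094 top 18.5 y -21.5 theta 1.1789766037473708 from z 1.1695934995944999
axle top 33.3 (32; posts 34)
swivel x [-84.6 -14.2] y [22.9 49.5]
flap n 95 top 48.3 y at [ 6.9 12.3] slope 1.03
5.9333 [-96.5   9.4  25.1] 0.5813007071262223 [ 0.6 13.8 11.7] [ 2.03 -0.4   0.18]
-2 [[135, -10.2, -38.7, -2.0, 12.6, -25.4, 0.9], [134, -9.9, 5.2, -2.0, 12.6, 36.8, 1.0]]
1 [[102, -10.1, -37.0, 1.0, 12.5, -25.4, 4.0], [106, -10.5, 23.6, 1.0, 12.5, 35.7, 4.0]]
4 [[53, -10.2, -31.4, 4.1, 11.7, -25.4, 7.0], [72, -9.9, 23.6, 4.0, 13.9, 32.8, 7.0]]
7 [[24, -8.7, -25.9, 7.2, 8.9, -25.5, 9.8], [172, -8.3, 23.7, 7.0, 14.0, 34.8, 10.0]]
10 [[20, 4.0, 27.1, 10.1, 13.8, 35.1, 12.6]]
13 [[542, -13.9, -45.0, 13.6, 13.9, -4.9, 16.0]]
```

View pics/w5.png

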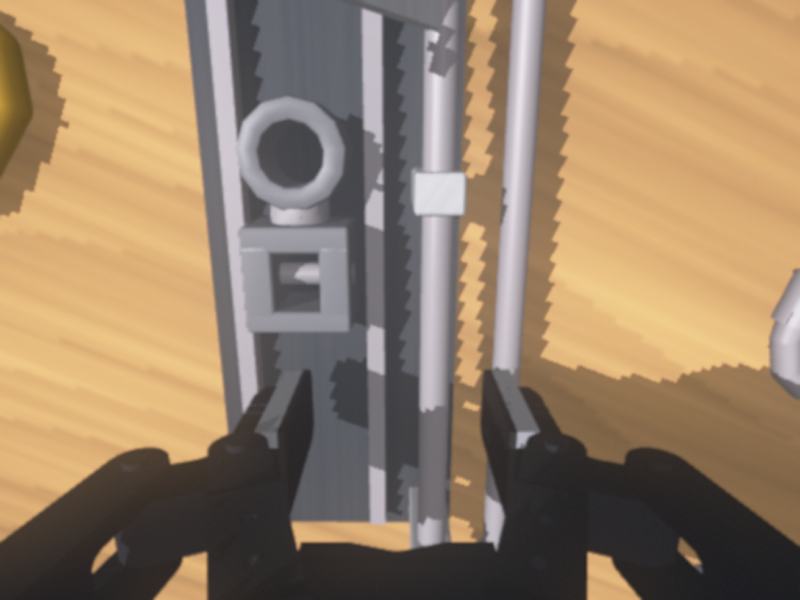

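Request:
move_arm --pt "0 0 -0.015 0 58" --pt "0 0 -0.03 0 58" --pt "0 0 -0.045 0 58" --pt "0 0 -0.06 0 58" --pt "0 0 -0.075 0 58" --pt "0 0 -0.09 0 58" --pt "0 0 -0.09 0 58" --pt "0 0 -0.09 0 58"

```text
t: 6.65
tcp_pos: [0.4887, 0.006, 0.0612]
tool_rot: [0.978, 0.207, 0.001, 0.0]
force: [0.7, -0.2, -1.0]
finger_gap: 0.584
```

```bash
python3 bar.py
```

```text
t 6.65 tcp [-96.    5.2  61.2] F [ 0.7 -0.2 -1. ] gap 0.584
bar n 3766 top 47.3 y -20.8 theta -0.015217603257573042 from z -0.016924121401616254
axle top 33.5 (32; posts 34)
swivel x [-71.7  16.6] y [21.9 49.3]
```

Request:
move_arm --pt "0 -0.002 0.0075 0 58" --pt "0 -0.001 0.0175 0 58" --pt "0 0.003 0.0275 0 58" --pt "0 0.0055 0.0375 0 58" --pt "0 0.007 0.0475 0 58" --pt "0 0.007 0.0575 0 58" --pt "0 0.0055 0.0675 0 58" --pt "0 0.003 0.075 0 58"

```text
t: 7.37
tcp_pos: [0.4901, 0.0047, 0.0305]
tool_rot: [0.978, 0.207, 0.001, 0.001]
force: [1.7, -2.3, 4.2]
finger_gap: 0.579
```

```bash
python3 bar.py
```

```text
t 7.3667 tcp [-95.3   3.4  30.5] F [ 1.7 -2.3  4.2] gap 0.579
bar n 4014 top 23.0 y -23.9 theta 0.9803894716424164 from z 0.9760880588503165
axle top 33.4 (32; posts 34)
swivel x [-72.3 -14.2] y [22.7 49.4]
flap n 653 top 59.3 y at [11.3 27.6] slope 0.81
```

Request:
move_arm --pt "0 0 0.003 0 58" --pt "0 -0.0015 0.007 0 58" --pt "0 -0.003 0.011 0 58" --pt "0 -0.005 0.0145 0 58" --pt "0 -0.007 0.018 0 58" --pt "0 -0.0085 0.0205 0 58" --pt "0 -0.009 0.0225 0 58" --pt "0 -0.009 0.0225 0 58"

```text
t: 8.08
tcp_pos: [0.4874, 0.009, 0.0217]
tool_rot: [0.978, 0.207, 0.0, -0.0]
force: [3.8, 0.3, 5.1]
finger_gap: 0.583
```

```bash
python3 bar.py
```

```text
t 8.0833 tcp [-96.    8.5  21.7] F [3.8 0.3 5.1] gap 0.583
bar n 4013 top 14.2 y -18.2 theta 1.3930328786762582 from z 1.3788078695680142
axle top 33.4 (32; posts 34)
swivel x [-84.3 -14.1] y [22.9 49.4]
flap n 43 top 46.6 y at [3.8 6.3] slope 1.25
```

Request:
move_arm --pt "0.015 0 0 0 58" --pt "0.03 0 0 0 58" --pt "0.045 0 0 0 58" --pt "0.06 0 0 0 58" --pt "0.075 0 0 0 58" --pt "0.09 0 0 0 58" --pt "0.105 0 0 0 58" --pt "0.115 0 0 0 58"

```text
t: 8.8
tcp_pos: [0.5251, 0.0282, 0.0211]
tool_rot: [0.978, 0.207, -0.005, -0.002]
force: [-3.8, -2.8, 7.0]
finger_gap: 0.58
```

```bash
python3 bar.py; python3 look.py w6
```

```text
t 8.8 tcp [-53.8  10.7  21.1] F [-3.8 -2.8  7. ] gap 0.58
bar n 3220 top 13.5 y -17.4 theta 1.435857271494473 from z 1.4200904279087125
axle top 31.8 (32; posts 34)
swivel x [-41.8  16.6] y [22.6 49.1]
flap n 10569 top 78.6 y at [ 4.5 18.9] slope 1.25
8.85 [-52.9  10.5  21.2] 0.583645525045824 [-3.  -0.8  7.5] [-0.33  0.55 -0.1 ]
-2 [[93, -10.3, -39.2, -2.0, 14.0, -12.1, 1.0], [130, -10.9, 23.6, -2.0, 12.6, 37.9, 1.0]]
1 [[55, -10.4, -38.0, 1.1, 9.8, -25.5, 3.8], [109, -10.2, 23.7, 1.0, 12.6, 35.7, 4.0]]
4 [[44, -10.0, -25.9, 4.1, 13.8, -12.0, 6.7], [61, -8.5, 23.7, 4.0, 13.8, 30.0, 7.0]]
7 [[26, -8.8, -25.8, 7.1, 8.2, -6.6, 9.9], [136, -8.2, 23.8, 7.1, 14.0, 31.6, 10.0]]
10 [[674, -14.0, -45.0, 10.1, 14.0, -3.8, 13.0], [71, -13.9, 24.0, 10.1, 14.0, 31.9, 13.0]]
13 [[16, -12.2, -42.9, 13.0, 10.2, -4.5, 15.8], [3, -10.6, 24.3, 13.2, 1.6, 24.4, 13.3]]
```

View pics/w6.png

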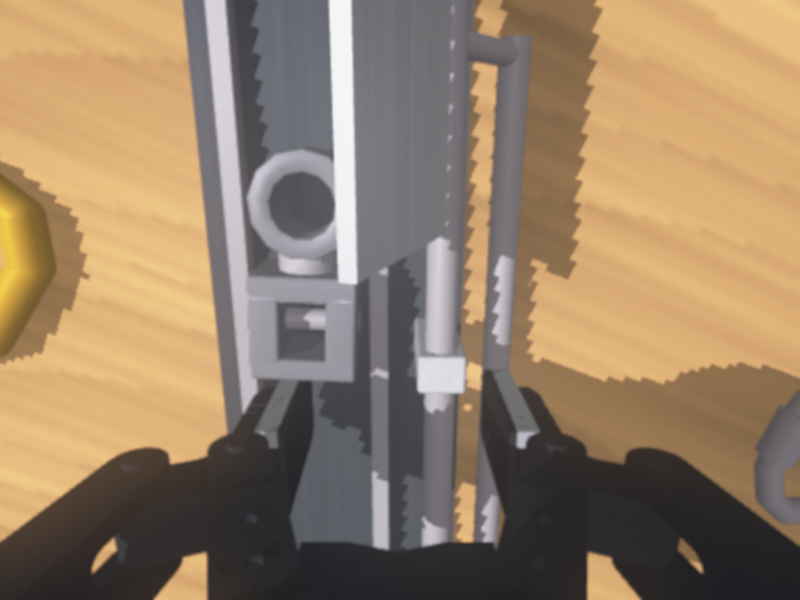

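Request:
move_arm --pt "0.015 0.001 -0.001 0 58" --pt "0.03 0.002 -0.001 0 58" --pt "0.045 0.0025 -0.001 0 58" --pt "0.06 0.0025 -0.001 0 58" --pt "0.075 0.0025 -0.001 0 58" --pt "0.09 0.0025 -0.001 0 58" --pt "0.105 0.0025 -0.001 0 58" --pt "0.115 0.0025 -0.001 0 58"

```text
t: 9.57
tcp_pos: [0.5677, 0.0457, 0.0214]
tool_rot: [0.978, 0.207, -0.005, -0.001]
force: [-2.8, -1.7, 5.4]
finger_gap: 0.578
```

```bash
python3 bar.py; python3 look.py w7
```

```text
t 9.5667 tcp [-7.7  9.5 21.4] F [-2.8 -1.7  5.4] gap 0.578
bar n 838 top 13.7 y -17.8 theta 1.419133891094674 from z 1.4092681292207039
9.6167 [-6.8  9.3 21.5] 0.5774121794533279 [-3.6 -0.2  6.5] [-0.27  0.55 -0.05]
-2 [[105, -10.6, -38.5, -2.0, 14.0, -22.4, 1.0], [143, -10.0, 23.6, -2.0, 12.6, 36.7, 1.0]]
1 [[55, -9.7, -37.3, 1.0, 9.4, -25.4, 3.9], [97, -9.2, 23.6, 1.0, 12.2, 35.7, 4.0]]
4 [[38, -9.5, -26.0, 4.1, 8.3, -25.4, 6.9], [58, -10.3, 23.7, 4.0, 11.8, 29.5, 7.0]]
7 [[23, -8.6, -25.8, 7.0, 6.2, -25.5, 8.8], [165, -13.5, 23.4, 7.1, 14.0, 30.6, 10.0]]
10 [[58, -1.5, -45.0, 10.6, 14.0, -43.6, 12.8], [138, -13.6, 23.0, 10.0, 14.0, 31.0, 12.7]]
13 [[21, -0.8, -44.8, 13.0, 8.8, -43.6, 15.9], [8, -10.6, 23.4, 13.0, 11.7, 23.6, 14.1]]Traceback (most recent call last):
  File "bar.py", line 13, in <module>
    a=q[(abs(q[:,1])<5)&(q[:,0]>x0+25)&(q[:,0]<-5)];print("axle top",np.percentile(a[:,2],90).round(1),"(32; posts 34)")
                                                                     ~~~~~~~~~~~~~^^^^^^^^^^^
    return _quantile_unchecked(
        a, q, axis, out, overwrite_input, method, keepdims, weights)
    return _ureduce(a,
                    func=_quantile_ureduce_func,
    ...<5 lines>...
                    overwrite_input=overwrite_input,
                    method=method)
    r = func(a, **kwargs)
    result = _quantile(arr,
                       quantiles=q,
    ...<2 lines>...
                       out=out,
                       weights=wgt)
    slices_having_nans = np.isnan(arr[-1, ...])
                                  ~~~^^^^^^^^^
IndexError: index -1 is out of bounds for axis 0 with size 0
```

View pics/w7.png

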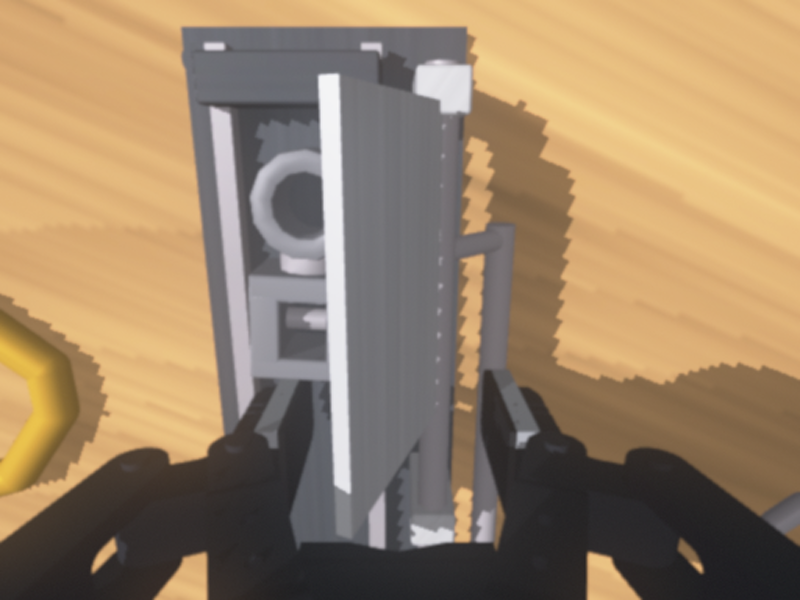

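Request:
move_arm --pt "0.005 0 0 0 58" --pt "0.01 0 0 0 58" --pt "0.014 0 0 0 58" --pt "0.018 0 0 0 58" --pt "0.022 0 0 0 58" --pt "0.025 0 0 0 58" --pt "0.0275 0 0 0 58" --pt "0.03 0 0 0 58"

```text
t: 10.33
tcp_pos: [0.578, 0.0504, 0.0214]
tool_rot: [0.978, 0.208, -0.005, -0.001]
force: [-6.1, -3.3, 6.9]
finger_gap: 0.577
```

```bash
python3 look.py w8|head -1
```

```text
10.3333 [ 3.6  9.5 21.4] 0.5774286491723055 [-6.1 -3.3  6.9] [-0.69  0.94 -0.03]
```

View pics/w8.png

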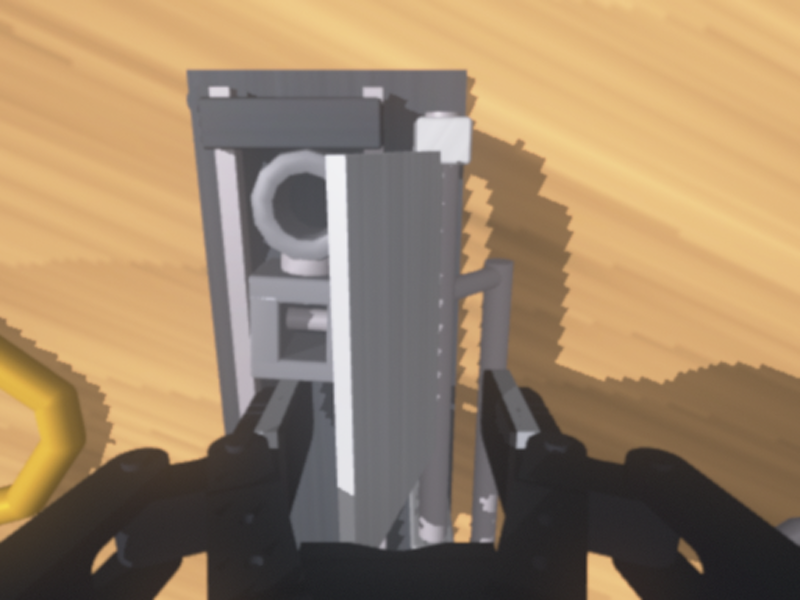

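Request:
move_arm --pt "0.002 0 0 0 58" --pt "0.004 0 0 0 58" --pt "0.006 0 0 0 58" --pt "0.008 0 0 0 58" --pt "0.01 0 0 0 58" --pt "0.01 0 0 0 58" --pt "0.01 0 0 0 58" --pt "0.01 0 0 0 58"

```text
t: 11.05
tcp_pos: [0.5782, 0.0508, 0.0213]
tool_rot: [0.978, 0.209, -0.009, -0.001]
force: [-9.5, -7.4, 11.2]
finger_gap: 0.579
```

```bash
python3 look.py w9|head -1
python3 - <<'E'
from station import manip
from h import *
n=np.load("nest.npy");c=manip.get_calibration("wrist");f,cx,cy,T=cam(c)
p,d=manip.snapshot("wrist")
v,u=np.mgrid[:384,:512];P=np.stack([(u-cx)/f*d,(v-cy)/f*d,d],-1).reshape(-1,3)@T[:3,:3].T+T[:3,3]
q=np.array([W2N(n,x) for x in P[(d.ravel()>0)]])
w=q[(q[:,1]>33)&(q[:,1]<40)&(q[:,0]>20)&(q[:,0]<100)]
for a in range(20,100,4):
    k=w[(w[:,0]>=a)&(w[:,0]<a+4)]
    if len(k):print(a,np.percentile(k[:,2],[5,50,95]).round(1))
E
```

```text
11.05 [ 4.   9.8 21.3] 0.5794437836552214 [-9.5 -7.4 11.2] [-1.13  1.59  0.25]
20 [ 8.2 84.  97. ]
24 [14.9 16.1 97.8]
28 [ 2.3 15.9 17.1]
32 [13.  14.3 16.7]
36 [23.5 24.4 25.4]
40 [21.8 24.4 25.4]
44 [18.7 20.9 22.5]
48 [20.7 22.3 23.3]
52 [ 2.2 17.3 22.8]
56 [ 1.7  3.1 20.9]
60 [1.4 2.4 3.6]
64 [ 1.8  3.3 22.2]
68 [21.  22.4 23.5]
72 [18.5 21.5 23.2]
76 [18.3 19.5 20.6]
80 [18.6 19.6 20.5]
84 [18.1 19.3 20.4]
88 [1.4 2.5 3.6]
92 [-1.1  2.2  3.3]
96 [-1.6 -0.6  0.7]
```

View pics/w9.png

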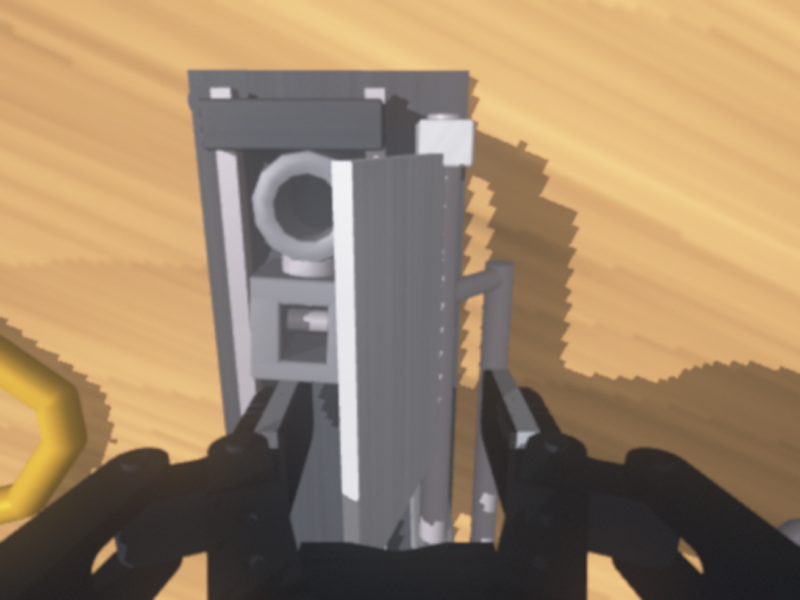

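Request:
move_arm --pt "-0.01 0 0 0 58" --pt "-0.025 0 0 0 58" --pt "-0.04 0 0 0 58" --pt "-0.055 0 0 0 58" --pt "-0.07 0 0 0 58" --pt "-0.085 0 0 0 58" --pt "-0.1 0 0 0 58" --pt "-0.11 0 0 0 58"

```text
t: 11.82
tcp_pos: [0.547, 0.0341, 0.0225]
tool_rot: [0.978, 0.207, 0.001, 0.0]
force: [3.2, 1.9, 5.9]
finger_gap: 0.58
```

```bash
sed -i 's/^a=q.*$//' bar.py; python3 bar.py
```

```text
t 11.8167 tcp [-31.4   7.2  22.5] F [3.2 1.9 5.9] gap 0.58
bar n 1943 top 14.9 y -18.9 theta 1.3533746163062026 from z 1.342162647625516
swivel x [-19.6  69.6] y [33.7 47.7]
flap n 18097 top 77.0 y at [ 5.8 22.6] slope 1.17
```

Request:
move_arm --pt "-0.015 -0.002 0.002 0 58" --pt "-0.03 -0.002 0.002 0 58" --pt "-0.045 -0.002 0.002 0 58" --pt "-0.06 -0.002 0.002 0 58" --pt "-0.075 -0.002 0.002 0 58" --pt "-0.09 -0.002 0.002 0 58" --pt "-0.105 -0.002 0.002 0 58" --pt "-0.12 -0.002 0.002 0 58"

```text
t: 12.53
tcp_pos: [0.5032, 0.0152, 0.0217]
tool_rot: [0.978, 0.207, 0.002, 0.0]
force: [3.5, 1.7, 5.4]
finger_gap: 0.581
```

```bash
python3 bar.py
```

```text
t 12.5333 tcp [-79.    7.7  21.7] F [3.5 1.7 5.4] gap 0.581
bar n 4014 top 14.3 y -18.2 theta 1.3915487456256952 from z 1.3777855154509422
swivel x [-70.6  23.8] y [30.6 48.2]
flap n 4540 top 79.0 y at [ 4.8 20.6] slope 1.21
```

Request:
move_arm --pt "-0.017 -0.001 0 0 58" --pt "-0.034 -0.001 0 0 58" --pt "-0.051 -0.001 0 0 58" --pt "-0.068 -0.001 0 0 58" --pt "-0.085 -0.001 0 0 58" --pt "-0.102 -0.001 0 0 58" --pt "-0.119 -0.001 0 0 58" --pt "-0.13 -0.001 0 0 58"

```text
t: 13.25
tcp_pos: [0.4547, -0.0057, 0.0215]
tool_rot: [0.978, 0.207, 0.001, 0.0]
force: [2.9, 1.0, 5.8]
finger_gap: 0.582
```

```bash
python3 bar.py; python3 look.py w10|head -1;python3 - <<'E'
from station import manip
import cv2
for n in("scene",):
    p,d=manip.snapshot(n); p=p[:,:,::-1]
    cv2.imwrite(f"pics/{n}10.png",cv2.resize(p[160:235,220:320],None,fx=7,fy=7,interpolation=cv2.INTER_CUBIC))
E
```

```text
t 13.25 tcp [-131.9    8.3   21.5] F [2.9 1.  5.8] gap 0.582
bar n 4026 top 14.1 y -18.1 theta 1.399462874508214 from z 1.3852268046444656
swivel x [-123.8 -119.5] y [33.8 44.8]
13.3 [-132.8    8.7   21.4] 0.5767727291608828 [ 2.8 -0.5  3.9] [-0.17 -0.44  0.03]
```

View pics/w10.png

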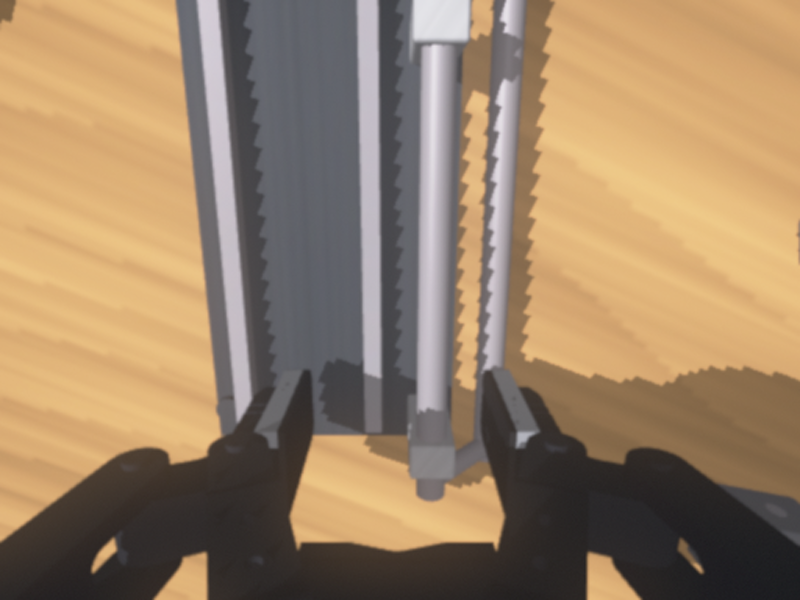

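View pics/scene10.png

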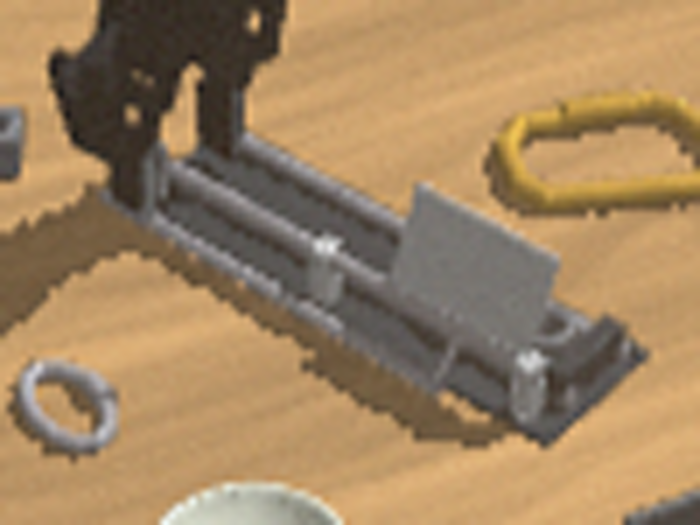

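Request:
move_arm --pt "0 0.004 -0.01 0 58" --pt "0 0.01 -0.022 0 58" --pt "0 0.014 -0.035 0 58" --pt "0 0.016 -0.048 0 58" --pt "0 0.015 -0.06 0 58" --pt "0 0.013 -0.072 0 58" --pt "0 0.009 -0.085 0 58" --pt "0 0.006 -0.1 0 58"

```text
t: 14.07
tcp_pos: [0.4548, -0.0077, 0.0617]
tool_rot: [0.978, 0.207, -0.0, -0.0]
force: [1.1, 0.1, -0.9]
finger_gap: 0.582
```

Request:
move_arm --pt "0 0 -0.04 0 58" --pt "0 0 -0.08 0 58" --pt "0 0 -0.12 0 58" --pt "0 0 -0.16 0 58" --pt "0.04 0 -0.2 0 58" --pt "0.08 0 -0.24 0 58" --pt "0.12 0 -0.26 0 58" --pt "0.14 0 -0.26 0 58"

```text
t: 14.73
tcp_pos: [0.5093, 0.0151, 0.1678]
tool_rot: [0.978, 0.208, 0.003, 0.001]
force: [0.2, -0.9, -0.3]
finger_gap: 0.58
```

```bash
python3 bar.py; python3 look.py w11|head -1;python3 - <<'E'
from station import manip
from h import *
import cv2
for n in("scene",):
    p,d=manip.snapshot(n); p=p[:,:,::-1]
    cv2.imwrite(f"pics/{n}11.png",cv2.resize(p[160:235,220:320],None,fx=7,fy=7,interpolation=cv2.INTER_CUBIC))
n=np.load("nest.npy");c=manip.get_calibration("wrist");f,cx,cy,T=cam(c)
p,d=manip.snapshot("wrist")
v,u=np.mgrid[:384,:512];P=np.stack([(u-cx)/f*d,(v-cy)/f*d,d],-1).reshape(-1,3)@T[:3,:3].T+T[:3,3]
q=np.array([W2N(n,x) for x in P[(d.ravel()>0)]])
k=q[(q[:,0]>8)&(q[:,0]<68)&(q[:,1]>8)&(q[:,1]<48)&(q[:,2]>14)]
print(len(k),"flap slope",np.polyfit(k[:,1],k[:,2],1))
E
```

```text
t 14.7333 tcp [-73.5   5.2 167.8] F [ 0.2 -0.9 -0.3] gap 0.58
bar n 1298 top 43.3 y -23.3 theta 0.16951924863009493 from z 0.1677209240320119
swivel x [34.6 34.6] y [34.1 34.1]
14.7833 [-73.2   5.3 166.7] 0.576380521511229 [ 0.7  0.6 -1. ] [ 0.02 -0.04  0.04]
4138 flap slope [-0.03272803 29.06907003]
```

View pics/w11.png

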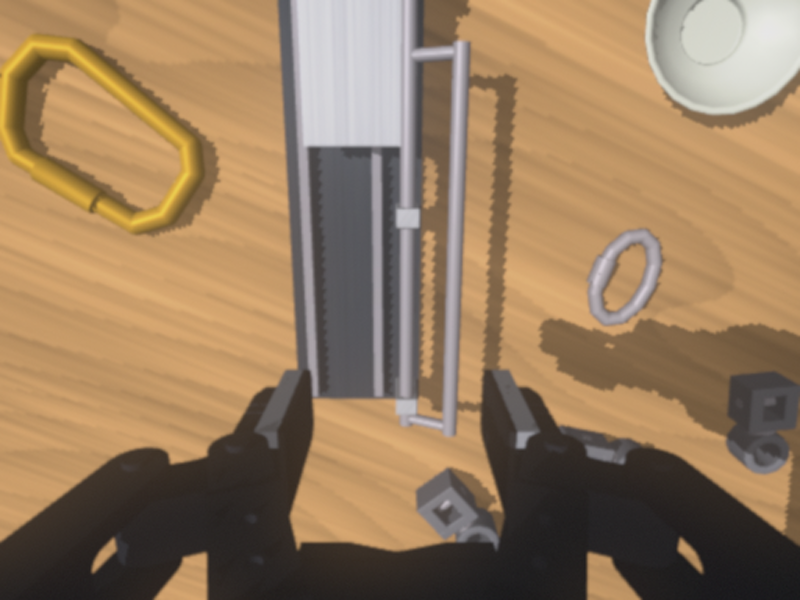

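View pics/scene11.png

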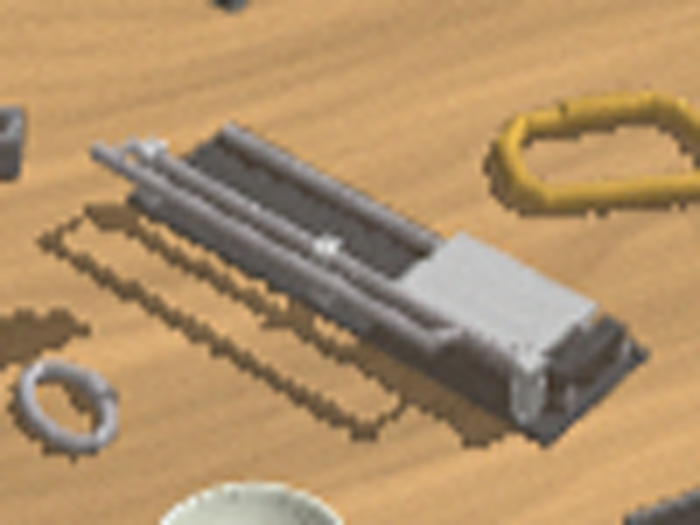

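The flap lies shut on the swivel at about 0.17 to 0.18 rad, the bar is up, and the robot is clear. I'm handing the job in.

Request:
move_arm --pt "0 0 0 0 58" --pt "0 0 0 0 58" --pt "0 0 0 0 58" --pt "0 0 0 0 58" --pt "0 0 0 0 58" --pt "0 0 0 0 58" --pt "0 0 0 0 58" --pt "0 0 0 0 58"

```text
t: 15.6
tcp_pos: [0.5063, 0.0148, 0.1653]
tool_rot: [0.978, 0.207, 0.0, 0.0]
force: [0.5, 0.6, 0.4]
finger_gap: 0.576
```

```bash
python3 -c "
from station import manip
print(manip.sign_off())"
```

```text
the job is handed in; nothing more can be done
None
```

The swivel is home against the end stop with the flap sprung down onto it, and the job was handed in at 15.6 s. I held the bar down with one fingertip (flap about 1.4 rad) and pushed the swivel along the lane with the other. I then drew the finger back along the lane with the bar still down and let the bar up.

**First press:** it went wrong. The fingertip wedged on the bar's inner flank (about 14 N sideways, flap about 1.2 to 1.3 rad), so I let the bar up and pressed again, centred. The swivel had not been touched at that point.

**Drawing back:** the finger stopped about 132 mm in front of the flap, so its tip was still over the lane's open end, above the rails. It left upward together with the bar, because going further would have run into the bar's end arm.

**Last checks:**
- **Home:** the push stalled at about 12 N along the lane, moving only 0.4 mm for 4 mm commanded. The picture then showed the eye up against the stop. With the flap down, the swivel can no longer be seen.
- **Flap:** the bar's height gives 0.17 rad. The fitted plate slope gives about 0.18 rad, which matches the 0.18 expected on a swivel.
- **Clearance:** the arm is clear, with tool force near zero. No other gear was touched, and what the last pictures show of it looks unmoved.

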